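# Close up a row of vials in the feed lane and shut its gate

## Task

Using the fingertips only, push the whole row of five standing vials along the feed lane as one train until the leading vial stands against the end stop and the others are closed up behind it; then swing the open gate fully shut across the lane behind the last vial, against its catch post. Push gently: do not pinch or lift a vial or the gate, do not tip a vial over, and leave the loose vial, the marker pen and the small swab carton beside the lane where they are.

Things in the scene. Friction and masses are not known exactly. Their poses are not given: they have to be found in the camera images.
- lane: Single-file vial feed lane fixed to the worktop: bare aluminium bed, 280 mm long (x) x 78 wide (y) x 10 high (all sizes in mm), with an ear at +y for the gate hinge. Origin: underside, middle of its length, on the lane's centre line; +x runs along the lane to the end stop, z up. Vials stand on its floor at z = 10. Two steel guides, tops at z = 17, y = 12 to 15 either side, x = -106 to 130, flared at the open end
- lane_stop (a point): Point on the lane floor at the foot of the end stop's rubber face, on the lane's centre line, at x = 130 in the lane's frame; axes as the lane's. The end stop is an upright plate 50 wide, its top at lane z = 46
- gate_catch (a point): Middle of the top of the catch post that the shut gate rests against, at x = 22, y = -33, z = 34 in the lane's frame; the post is 6 (x) x 8 (y); axes as the lane's. With the gate open, all above z = 17 is free between this post (its inner side at y = -29) and the hinge (y = 42)
- row_vial_1: Vial 1 of the row (the leading one, nearest the end stop): upright glass vial with a crimped cap, body 21.6 diameter and 39 high, cap 16 wide up to 47 high (mm), about 11 to 18 g. Origin: centre of its underside; z up. The five stand touching in the lane (pitch 21.6), and start together 50 to 95 short of the stop. Home along the lane's x axis: 119.2
- row_vial_2: Vial 2 of the row (counted from the end stop): upright glass vial with a crimped cap, body 21.6 diameter and 39 high, cap 16 wide up to 47 high (mm), about 11 to 18 g. Origin: centre of its underside; z up. The five stand touching in the lane (pitch 21.6), and start together 50 to 95 short of the stop. Home along the lane's x axis: 97.6
- row_vial_3: Vial 3 of the row (counted from the end stop): upright glass vial with a crimped cap, body 21.6 diameter and 39 high, cap 16 wide up to 47 high (mm), about 11 to 18 g. Origin: centre of its underside; z up. The five stand touching in the lane (pitch 21.6), and start together 50 to 95 short of the stop. Home along the lane's x axis: 76.0
- row_vial_4: Vial 4 of the row (counted from the end stop): upright glass vial with a crimped cap, body 21.6 diameter and 39 high, cap 16 wide up to 47 high (mm), about 11 to 18 g. Origin: centre of its underside; z up. The five stand touching in the lane (pitch 21.6), and start together 50 to 95 short of the stop. Home along the lane's x axis: 54.4
- row_vial_5: Vial 5 of the row (the last one, farthest from the end stop): upright glass vial with a crimped cap, body 21.6 diameter and 39 high, cap 16 wide up to 47 high (mm), about 11 to 18 g. Origin: centre of its underside; z up. The five stand touching in the lane (pitch 21.6), and start together 50 to 95 short of the stop. Home along the lane's x axis: 32.8
- gate (a joint): Gate hinge, vertical axis: 0 = shut (arm straight across the lane, against the catch post), grows as the arm swings open backwards, away from the end stop, to at most 2.1 rad; at 1.57 the arm points straight back, parallel to the lane. Starts at 1.6 to 2.05. Stiff hinge (0.02 N m), no spring: it stays where it is left
- gate_hinge (a point): Point on the gate's hinge axis at mid height of the arm; in the lane's frame always at x = 17, y = +48, z = 32.5 (mm); the hinge is 12 in diameter, its pin ends at lane z = 50. Its axes turn with the gate (see gate_arm)
- gate_arm (a point): Middle of the gate's flat steel arm, 45 from the hinge axis. Axes turn with the gate: -y from hinge to free end, x square to the arm (the lane's +x when shut), z up. Arm 4 thick, 26 high (lane z = 19.5 to 45.5), its end 89 from the hinge. Pushing its -x face shuts it. Shut, its front lies 3 behind the last vial of a row that is home
- loose_vial: A vial of the same size standing on the worktop beside the lane, not part of the row; to be left alone. Origin: centre of its underside
- marker: Marker pen lying on the worktop, 135 long along its y, 17 thick; to be left alone. Origin: underside, middle
- swab_carton: Small closed carton of swabs, 55 x 60 x 90 high, standing; to be left alone. Origin: centre of its underside

How it is judged:
By the outcome, as a careful person would: the job done as asked, in the order asked, and still so for the second after the job is handed in, with the robot touching nothing.
It also fails if it takes over 48 s, if anything falls off the work surface, if the arm or the gripper's body presses on something with over 40 N, if the wrist force passes 120 N, or if a joint passes its speed limit or range.

## Robot

A 7-joint arm with a two-finger parallel gripper is mounted at the origin on a cart in front of the work surface, level with it; the furniture and walls round the work are solid. World frame = base frame: x ahead of the robot, y to its left, z up, the work surface at z = 0. Lengths are in m, angles in rad, forces in N, time in s.
With the tool pointing down it reaches from about 0.4 to 0.85 m from the base axis. Payload 10.4 kg.
Tool frame: the origin (TCP) lies midway between the tips of the shut fingers; the grasp point (between the pads) lies 19 mm behind it; z points along the fingers, y is the line along which they close (so a half turn about z gives the same grasp; the last joint's range is limited). The gripper opens to 87 mm and grips with 3 to 60 N. Pads are 19 mm wide; open, the fingers measure 117 mm over their backs; the gripper's body (75 mm by 190 mm) begins 51 mm behind the grasp point.
Start: joints at [1.245, 0.332, -0.065, 1.46, 0.022, 1.35, -0.088], TCP at [0.186, -0.597, 0.223] pointing down, gripper open.
Joint ranges: [-2.6, 2.6], [-0.5, 2.12], [-1.47, 1.34], [0.16, 2.42], [-1.27, 4.41], [0.06, 2.06], [-2.6, 2.6]. Speed limits (rad/s): [2.22, 2.22, 2.79, 2.79, 3.14, 3.14, 3.14].

## Interface

Orientations are given as a unit quaternion [x, y, z, w].
In Python, from bench import r gives the robot as it stands.
- The arm moves only by the tool apply_moves, never from a script. Its argument "steps" is a list of rows, each a list of 7 numbers: the turn, a rotation vector about the tool's x, y, z in rad, then the shift along the tool's x, y, z in mm, then the opening, from -1 (shut) to 1 (fully open). In form: [[ax, ay, az, x, y, z, claw], ...]. A call has 1 to 20 rows; each row is the pose to reach, as a shift and turn from the pose commanded when the call began, along the tool's axes at that moment; what a row does not reach only later rows make up. A row lasts 1/12 s, in which the tool goes at most 41.7 mm and 7.16 degrees, less where a joint would pass 70% of its speed; a pose out of reach is approached as far as the arm can. A call with a gripper value outside its range is refused whole. The fingers move at their own pace and stop on an object; "force" is the grip in N (left out, the last holds). Time passes only in rows, so rows that repeat a pose let the fingers close. It gives the time, the measured TCP pose, the force, the opening and the grip force at its end, in the units of the state.
- r.read_state(): the state, without advancing time (a new reading comes with each control period).
- r.camera(name): name is "scene" or "top"; returns a dict with "pixels" (480x640x3 uint8, red, green, blue), "z_map" (480x640 float32, m along the optical axis (not along the pixel's ray), 0 where there is no reading), "fovy" (degrees; the focal length in pixels is half the picture's height over the tangent of half this angle, whatever the lens; pixels are square), "cx", "cy" (the principal point, pixels), "position" and "orientation" of the camera in the world. Camera axes: x right, y down, z forward; pixel columns grow to the right and rows downward; lengths in m; the calibration is good to about 2 mm. A picture is of the moment at which its call begins.
- r.close_job(): hands the job in; it is judged then, once.
The state is a dict: "time": time; "joint_positions": joint angles; "joint_vel": joint speeds; "joint_torque": joint torques, N m; "ee_pos": TCP position; "eef_rot": TCP orientation; "ft_force": force on the tool from outside, world axes, zero at the start; "torque": the same for the moment, N m; "width": finger opening in m; "grip_force": force on a finger pad.
Only numpy, scipy, OpenCV 4.12 (cv2) and the standard library are available. Lean on these libraries where they do the work, as an engineer would, in place of code of your own. Each camera call takes 0.05 s, during which the arm holds its last target. There are 200 camera calls.

## Working session

There is one attempt and no reset: what is moved stays moved. The work goes in short steps, Python scripts to look and compute and a tool call to move; the robot and the scene stay as the last step left them, time stands still between calls to the robot, and variables do not carry over. Pictures are saved under pics/ and viewed, at most 10 in all, crops included, and the job is handed in when it is done.

Besides the shell and the picture viewer there is one more tool, called as name(argument=value, ...), one argument or row to a line, values as JSON. apply_moves: Moves the arm, as the interface text tells. Its arguments: {"type":"object","properties":{"steps":{"type":"array","items":{"type":"array","items":{"type":"number"}}},"force":{"type":"number"}},"required":["steps"]}

```bash
mkdir -p pics
cat > h.py <<'E'
import numpy as np, cv2
from scipy.spatial.transform import Rotation as R
from bench import r
def cam(n):
    c=r.camera(n); c['f']=240/np.tan(np.radians(c['fovy'])/2)
    c['R']=R.from_quat(c['orientation']).as_matrix(); c['p']=np.array(c['position']); return c
def pts(c):
    v,u=np.mgrid[0:480,0:640]; z=c['z_map']
    P=np.stack([(u-c['cx'])/c['f']*z,(v-c['cy'])/c['f']*z,z],-1)
    return P@c['R'].T+c['p']
def ray(c,u,v,h):
    d=c['R']@np.array([(u-c['cx'])/c['f'],(v-c['cy'])/c['f'],1]); return c['p']+d*(h-c['p'][2])/d[2]
def proj(c,X):
    q=(np.asarray(X)-c['p'])@c['R']; return q[...,:2]/q[...,2:]*c['f']+[c['cx'],c['cy']]
E
python3 - <<'E'
from h import *
for n in('scene','top'):
    c=cam(n); cv2.imwrite(f'pics/{n}0.png',c['pixels'][...,::-1]); np.savez(f'{n}0.npz',**c); print(n,c['p'],c['orientation'],c['f'],c['cx'],c['cy'])
s=r.read_state(); print(s['ee_pos'],s['eef_rot'],s['width'],s['time'])
E
```

```text
scene [-0.06192349 -0.34923034  0.53876231] [ 0.75772983 -0.43860114  0.2451682  -0.41637375] 615.9815208802275 320.3320783989849 239.89377386351623
top [0.58303247 0.05824601 0.89660042] [-7.00106275e-01  7.13382200e-01 -3.06033937e-02 -6.87756029e-04] 560.5482402169678 328.019043590101 242.79220915219472
[ 0.18627394 -0.59623331  0.22182866] [ 9.88557075e-01  1.50845979e-01 -1.32228913e-04 -6.19311803e-04] 0.08695833025925456 0.1
```

View pics/top0.png

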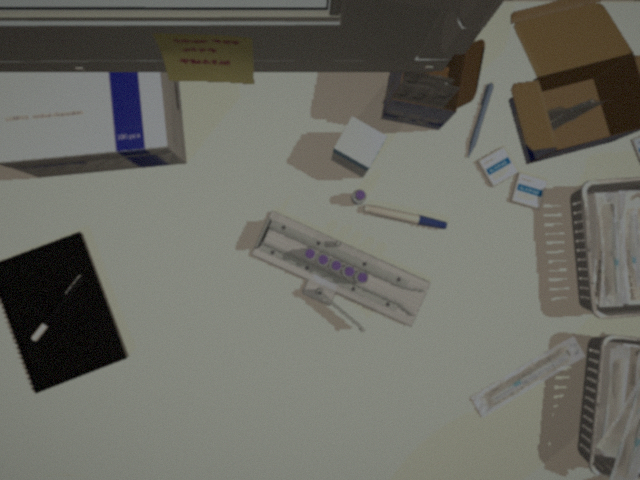

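View pics/scene0.png

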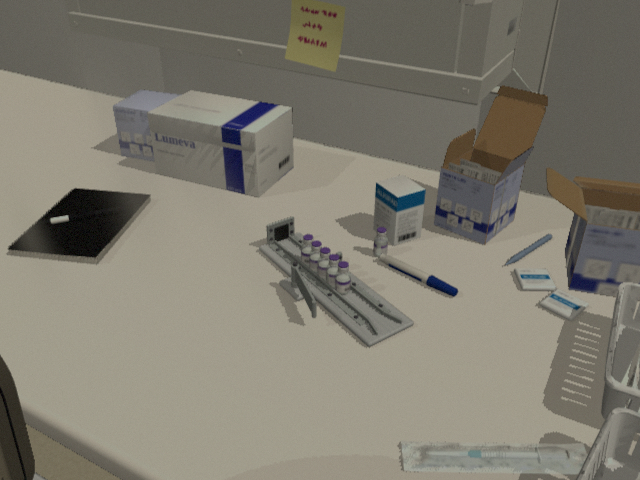

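The top view shows the lane running from its open end at about (420,300) to the end stop at about (262,232). The purple caps are at (310,254) to (362,277), the gate hinge is at (318,292) with the arm end at (363,328), and the loose vial is at (359,197).

Run:
```python
from h import *
c=dict(np.load('top0.npz')); im=c['pixels']
hsv=cv2.cvtColor(im,cv2.COLOR_RGB2HSV)
m=((hsv[...,0]>120)&(hsv[...,0]<165)&(hsv[...,1]>50)).astype(np.uint8)
m[:180]=0;m[310:]=0
n,l,st,ce=cv2.connectedComponentsWithStats(m)
for i in range(1,n):
    if st[i,4]>8: print(st[i],ce[i],ray(c,*ce[i],0.057 if ce[i][1]>220 else .047))
P=pts(c)
crop=im[195:345,235:445][...,::-1]; big=cv2.resize(crop,None,fx=3.8,fy=3.8,interpolation=cv2.INTER_CUBIC)
cv2.imwrite('pics/crop0.png',cv2.convertScaleAbs(big,alpha=1.5))
z=P[...,2]; q=(P[...,2]>0.030)&(P[...,2]<.07); q[:205]=0;q[345:]=0;q[:,:235]=0;q[:,445:]=0
n,l,st,ce=cv2.connectedComponentsWithStats(q.astype(np.uint8))
for i in range(1,n):
    if st[i,4]>3: print('tall',st[i],P[l==i].mean(0),P[l==i][:,2].max())
q=(z>0.006)&(z<.07);q[:205]=0;q[345:]=0;q[:,:235]=0;q[:,445:]=0
n,l,st,ce=cv2.connectedComponentsWithStats(q.astype(np.uint8))
for i in range(1,n):
    if st[i,4]>500: print('lane',st[i]);
```

```text
[356 191   8   8  54] [359.62962963 194.5       ] [ 0.69164908 -0.02953391  0.047     ]
[306 249   8   9  58] [309.5        253.13793103] [0.60324626 0.04876317 0.057     ]
[ 65 255   6   5   9] [ 67.66666667 257.        ] [0.60419729 0.40390381 0.057     ]
[319 255   9   9  59] [322.57627119 259.15254237] [0.59387075 0.02935124 0.057     ]
[332 261   9   9  61] [335.90163934 265.21311475] [0.58440849 0.00954487 0.057     ]
[345 267   9   9  63] [349.0952381 271.0952381] [ 0.57520646 -0.0100921   0.057     ]
[358 273   9   9  59] [362.20338983 276.91525424] [ 0.56608934 -0.02962544  0.057     ]
[ 18 293   4   6   9] [ 19.33333333 295.44444444] [0.54940019 0.47310455 0.057     ]
[  1 295   3   5   9] [  2.11111111 296.77777778] [0.54800095 0.49762552 0.057     ]
[ 40 302   7   6  10] [ 43.4 304.8] [0.53501393 0.43869738 0.057     ]
[ 73 303   3   6   9] [ 73.66666667 305.88888889] [0.53244063 0.39530399 0.057     ]
tall [255 217  17  31 138] [0.63661651 0.11814925 0.04169493] 0.04824976008013504
tall [336 240   5   6  20] [0.6192052  0.00396075 0.03289778] 0.03523633111952318
tall [303 247  66  37 778] [0.58473234 0.00888242 0.04808164] 0.05987992119758745
tall [316 288  49  44 207] [0.51948161 0.00598618 0.04379333] 0.05355168635659313
lane [364 205  81  24 747]
lane [ 252  211  179  121 8914]
```

View pics/crop0.png

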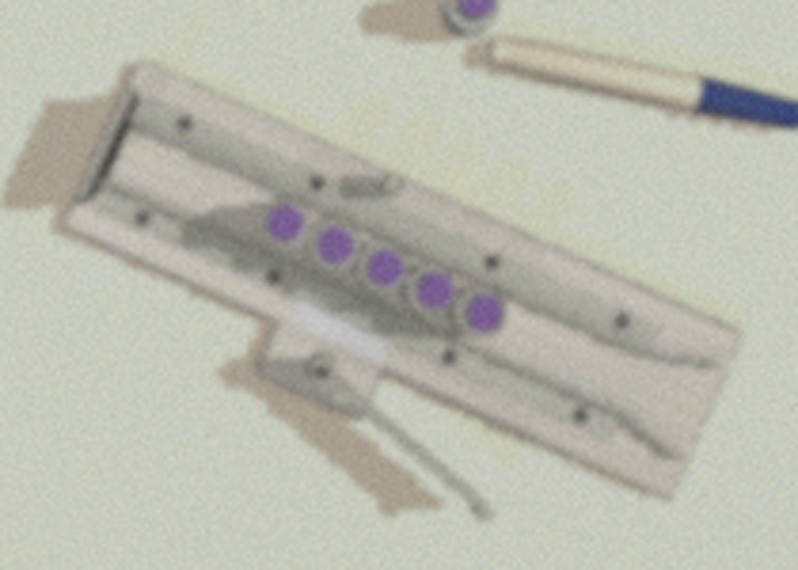

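The crop shows the lane's outer corners at crop pixels (740,330), (668,497), (130,65) and (60,228). The hinge pin is at (320,371), the gate arm end at (485,512), the catch post at (390,183) and the stop face from about (135,98) to (92,198).

```bash
cat >> h.py <<'E'
a=np.arctan2(.0784,.0372)
E
python3 - <<'E'
from h import *
c=dict(np.load('top0.npz'))
g=lambda u,v,h: ray(c,(u+.5)/3.8+234.5,(v+.5)/3.8+194.5,h)[:2]
# axis from row
caps=np.array([[.60324626,.04876317],[.59387075,.02935124],[.58440849,.00954487],[.57520646,-.0100921],[.56608934,-.02962544]])
d=np.linalg.svd(caps-caps.mean(0))[2][0]; d*=np.sign(d[1])
C=np.array([g(740,330,.01),g(668,497,.01),g(130,65,.01),g(60,228,.01)])
d2=(C[2]+C[3]-C[0]-C[1]); d2/=np.linalg.norm(d2)
print('yaw row',np.degrees(np.arctan2(d[1],d[0])),'corners',np.degrees(np.arctan2(d2[1],d2[0])))
x=d; y=np.array([-d[1],d[0]])
L=lambda p,o:np.array([(p-o)@x,(p-o)@y])*1000
o=C.mean(0); print('origin corners',o,[L(p,o).round(1) for p in C])
H=g(320,371,.05); print('hinge L',L(H,o),'(17,48)'); print('catch',L(g(390,183,.034),o),'(22,-33)',L(np.array([.6192,.00396]),o))
print('caps',[L(p,o).round(1) for p in caps])
print('stop top ',[L(g(*p,.046),o).round(1) for p in((135,98),(92,198),(127,92),(82,198))])
T=g(485,512,.0455); t=L(T,o)-L(H,o); print('gate',t,np.hypot(*t),np.arctan2(-t[0],-t[1]))
P=pts(c);Z=P[...,2];q=(Z>.08)&(Z<.1);q[:110]=0;q[185:]=0;q[:,:325]=0;q[:,390:]=0
Q=np.array([L(p,o) for p in P[q][:,:2]]);print('carton',Q.min(0),Q.max(0),Z[q].max())
E
```

```text
yaw row 64.64614006819731 corners 65.24469691900434
origin corners [5.79331488e-01 3.07587377e-04] [array([-138.5,  -39.5]), array([-138.8,   36.6]), array([139.5, -35.4]), array([137.8,  38.2])]
hinge L [16.94739737 46.88687373] (17,48)
catch [ 21.57829663 -33.63504913] (22,-33) [ 20.37261119 -34.46440279]
caps [array([54. , -0.9]), array([32.5, -0.7]), array([10.5, -0.6]), array([-11.2,  -0.7]), array([-32.7,  -0.9])]
stop top  [array([128.8, -21.8]), array([127.8,  21.5]), array([132.7, -22.7]), array([131.4,  23.1])]
gate [-83.30384267  24.36314294] 86.79339224870161 1.8553225341637034
carton [  21.22208721 -209.11481945] [  85.20133218 -149.04556101] 0.09353110980698853
```

apply_moves(
  steps=[
    [0,0,-0.83,504,-398,0,-1],
    [0,0,-0.83,504,-398,0,-1],
    [0,0,-0.83,504,-398,0,-1],
    [0,0,-0.83,504,-398,0,-1],
    [0,0,-0.83,504,-398,0,-1],
    [0,0,-0.83,504,-398,0,-1],
    [0,0,-0.83,504,-398,0,-1],
    [0,0,-0.83,504,-398,0,-1],
    [0,0,-0.83,504,-398,0,-1],
    [0,0,-0.83,504,-398,0,-1],
    [0,0,-0.83,504,-398,0,-1],
    [0,0,-0.83,504,-398,0,-1],
    [0,0,-0.83,504,-398,0,-1],
    [0,0,-0.83,504,-398,0,-1],
    [0,0,-0.83,504,-398,0,-1],
    [0,0,-0.83,504,-398,0,-1],
    [0,0,-0.83,504,-398,0,-1],
    [0,0,-0.83,504,-398,0,-1],
    [0,0,-0.83,504,-398,0,-1],
    [0,0,-0.83,504,-398,0,-1],
  ],
)

```text
time: 1.77
ee_pos: [0.5482, -0.068, 0.2224]
eef_rot: [0.844, 0.536, -0.0, 0.0]
ft_force: [0.5, -0.6, -0.5]
width: 0.001
grip_force: 0.0
```

apply_moves(
  steps=[
    [0,0,0,0,0,35,-1],
    [0,0,0,0,0,70,-1],
    [0,0,0,0,0,105,-1],
    [0,0,0,0,0,135,-1],
    [0,0,0,0,0,160,-1],
    [0,0,0,0,0,180,-1],
    [0,0,0,0,0,190,-1],
    [0,0,0,0,0,196,-1],
    [0,0,0,0,0,200,-1],
    [0,0,0,0,0,200,-1],
    [0,0,0,0,0,200,-1],
  ],
)

```text
time: 2.68
ee_pos: [0.5495, -0.0667, 0.0236]
eef_rot: [0.844, 0.536, 0.001, 0.001]
ft_force: [0.6, 0.6, -0.9]
width: 0.0003
grip_force: 0.0
```

Run:
```python
from h import *
for n in('scene',):
    c=cam(n); b=cv2.resize(c['pixels'][190:360,200:440][...,::-1],None,fx=3.3,fy=3.3,interpolation=cv2.INTER_CUBIC); cv2.imwrite(f'pics/{n}1.png',cv2.convertScaleAbs(b,alpha=1.4))
s=r.read_state(); print(s['ee_pos'],s['ft_force'],s['time'])
```

```text
[ 0.54956028 -0.06661853  0.0236923 ] [-0.6465696   0.66937838  0.42655914] 2.7333
```

View pics/scene1.png

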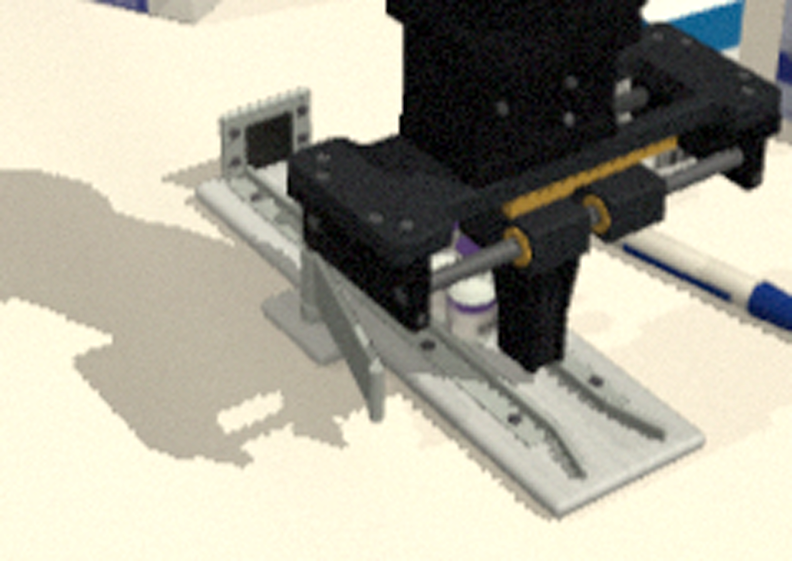

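The shut fingertips (crop about (530,360)) stand centred in the lane behind the last vial, just above the guides. The gate is still open at left.

apply_moves(
  steps=[
    [0,0,0,5,0,0.5,-1],
    [0,0,0,10,0,1,-1],
    [0,0,0,13,0,1,-1],
    [0,0,0,15,0,1,-1],
    [0,0,0,17,0,1,-1],
    [0,0,0,19,0,1,-1],
    [0,0,0,21,0,1,-1],
    [0,0,0,23,0,1,-1],
    [0,0,0,25,0,1,-1],
    [0,0,0,27,0,1,-1],
    [0,0,0,29.5,0,1,-1],
    [0,0,0,32,0,1,-1],
    [0,0,0,34.5,0,1,-1],
    [0,0,0,37,0,1,-1],
    [0,0,0,39.5,0,1,-1],
    [0,0,0,42,0,1,-1],
    [0,0,0,44.5,0,1,-1],
    [0,0,0,47,0,1,-1],
    [0,0,0,49.5,0,1,-1],
    [0,0,0,52,0,1,-1],
  ],
)

```text
time: 4.4
ee_pos: [0.571, -0.0191, 0.0215]
eef_rot: [0.844, 0.537, -0.0, 0.0]
ft_force: [0.1, -0.8, -0.4]
width: 0.0004
grip_force: 0.3
```

apply_moves(
  steps=[
    [0,0,0,2.5,0,0,-1],
    [0,0,0,5,0,0,-1],
    [0,0,0,7.5,0,0,-1],
    [0,0,0,10,0,0,-1],
    [0,0,0,12.5,0,0,-1],
    [0,0,0,15,0,0,-1],
    [0,0,0,17,0,0,-1],
    [0,0,0,19,0,0,-1],
    [0,0,0,21,0,0,-1],
    [0,0,0,23,0,0,-1],
    [0,0,0,24,0,0,-1],
    [0,0,0,25,0,0,-1],
    [0,0,0,26,0,0,-1],
    [0,0,0,26,0,0,-1],
    [0,0,0,26,0,0,-1],
  ],
)

```text
time: 5.65
ee_pos: [0.5819, 0.0044, 0.0215]
eef_rot: [0.844, 0.537, 0.0, -0.0]
ft_force: [0.2, 0.1, -0.1]
width: 0.0004
grip_force: 0.0
```

Run:
```python
from h import *
for n in('scene','top'):
    c=cam(n); u,v,w,h=(200,190,240,170) if n=='scene' else (235,195,210,150)
    b=cv2.resize(c['pixels'][v:v+h,u:u+w][...,::-1],None,fx=3.3,fy=3.3,interpolation=cv2.INTER_CUBIC); cv2.imwrite(f'pics/{n}2.png',cv2.convertScaleAbs(b,alpha=1.4))
s=r.read_state(); p=np.array(s['ee_pos'])-[.58,0,0]; t=np.radians(64.85); print(p@[np.cos(t),np.sin(t),0],p@[-np.sin(t),np.cos(t),0],p[2],s['ft_force'],s['time'])
```

```text
0.0047001650486720465 0.00011646724348134714 0.021551389414953034 [0.04426229 0.20160715 0.70220632] 5.75
```

View pics/scene2.png

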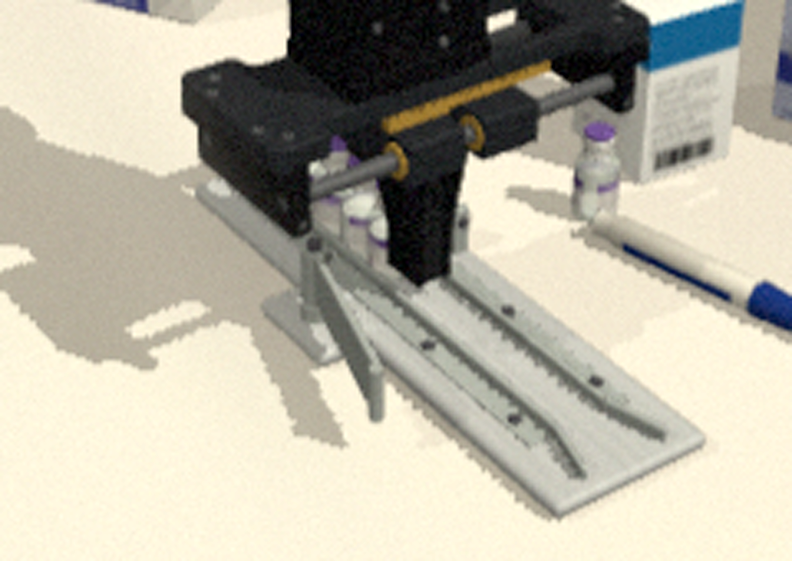

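The vials are upright and closed up ahead of the finger, and the gate and the things beside the lane are undisturbed. About 8 mm should remain.

apply_moves(
  steps=[
    [0,0,0,1,0,0,-1],
    [0,0,0,2,0,0,-1],
    [0,0,0,3,0,0,-1],
    [0,0,0,4,0,0,-1],
    [0,0,0,5,0,0,-1],
    [0,0,0,6,0,0,-1],
    [0,0,0,6,0,0,-1],
    [0,0,0,6,0,0,-1],
  ],
)

```text
time: 6.42
ee_pos: [0.5844, 0.0097, 0.0215]
eef_rot: [0.844, 0.537, -0.0, 0.0]
ft_force: [-0.7, 0.2, 0.7]
width: 0.0003
grip_force: 0.3
```

apply_moves(
  steps=[
    [0,0,0,0.5,0,0,-1],
    [0,0,0,1,0,0,-1],
    [0,0,0,1,0,0,-1],
  ],
)

```text
time: 6.67
ee_pos: [0.5846, 0.01, 0.0215]
eef_rot: [0.844, 0.536, -0.0, 0.0]
ft_force: [-2.0, -3.4, 1.6]
width: 0.0005
grip_force: 1.7
```

apply_moves(
  steps=[
    [0,0,0,0.5,0,0,-1],
    [0,0,0,1,0,0,-1],
    [0,0,0,1,0,0,-1],
  ],
)

```text
time: 6.92
ee_pos: [0.5848, 0.01, 0.0215]
eef_rot: [0.844, 0.536, -0.001, 0.0]
ft_force: [-3.7, -6.7, 3.1]
width: 0.0005
grip_force: 3.3
```

Force rises to 8 N with no further travel, so the row is against the stop. I'll back off, lift, and go outside the gate.

apply_moves(
  steps=[
    [0,0,0,-2,0,0,-1],
    [0,0,0,-6,0,0,-1],
    [0,0,0,-12,0,0,-1],
    [0,0,0,-20,0,0,-1],
    [0,0,0,-22,0,-20,-1],
    [0,0,0,-22,0,-50,-1],
    [0,0,0,-22,0,-80,-1],
    [0,0,0,-26,-25,-85,-1],
    [0,0,0,-32,-60,-85,-1],
    [0,0,0,-40,-90,-85,-1],
    [0,0,0,-45,-105,-85,-1],
    [0,0,0,-45,-105,-85,-1],
    [0,0,0,-45,-105,-85,-1],
    [0,0,0,-45,-105,-85,-1],
  ],
)

```text
time: 8.08
ee_pos: [0.4718, 0.0147, 0.1069]
eef_rot: [0.844, 0.536, 0.0, 0.0]
ft_force: [0.6, 0.1, 0.3]
width: 0.0006
grip_force: 0.0
```

Run:
```python
from h import *
t=np.radians(64.85);A=np.array([[np.cos(t),np.sin(t)],[-np.sin(t),np.cos(t)]]);o=np.array([.58,0])
for n in('top',):
    c=cam(n); im=c['pixels']; hsv=cv2.cvtColor(im,cv2.COLOR_RGB2HSV)
    m=((hsv[...,0]>120)&(hsv[...,0]<165)&(hsv[...,1]>50)).astype(np.uint8); m[:,:200]=0; m[:180]=0
    k,l,st,ce=cv2.connectedComponentsWithStats(m)
    for i in range(1,k):
        if st[i,4]>8: print(n,st[i,4],(A@(ray(c,*ce[i],.057)[:2]-o)*1000).round(1))
    u,v,w,h=(200,190,240,170) if n=='scene' else (235,195,210,150)
    b=cv2.resize(im[v:v+h,u:u+w][...,::-1],None,fx=3.3,fy=3.3,interpolation=cv2.INTER_CUBIC); cv2.imwrite(f'pics/{n}3.png',cv2.convertScaleAbs(b,alpha=1.4))
s=r.read_state(); p=np.array(s['ee_pos']); print(A@(p[:2]-o)*1000,p[2],s['ft_force'],s['time'])
```

```text
top 55 [  20.8 -112.2]
top 61 [117.9  -2.2]
top 57 [96.3  0.1]
top 58 [75.   0.6]
top 58 [53.5  0.5]
top 57 [31.8  0.2]
[-32.4754658  104.18070038] 0.10672142323572874 [ 0.40758084 -1.11964334  0.01894364] 8.1333
```

View pics/top3.png

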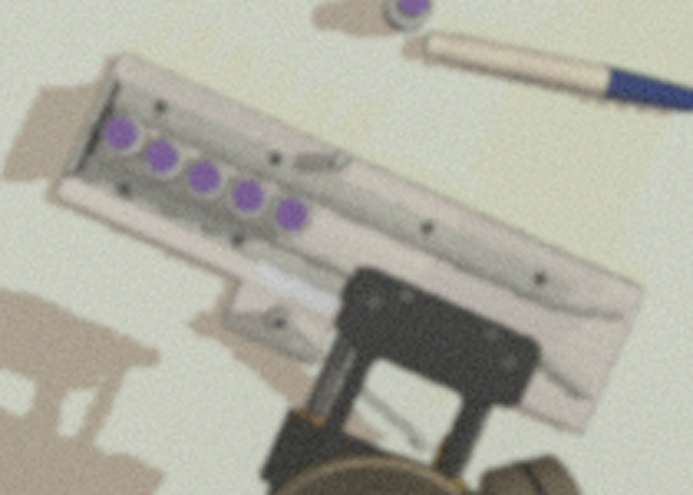

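The row is home: five caps evenly pitched, from crop (121,132) to (292,213). The gate arm is visible under the gripper at about (400,420). Next I'll work out the sweep arc.

Run:
```python
import numpy as np
for th in [1.95]+list(np.linspace(1.86,0,38)):
    d=np.array([-np.sin(th),-np.cos(th)]); n=np.array([np.cos(th),-np.sin(th)])
    s=9.6*abs(n[0])+15*abs(n[1])+2
    p=np.array([15.9,47.8])+58*d-n*s
    print(round(th,2),(p-[-32.5,104.2])*[1,-1]//.5*.5)
```

```text
1.95 [ 1.5 16.5]
1.86 [-2.  21.5]
1.81 [-3.5 24. ]
1.76 [-5.5 27. ]
1.71 [-7. 30.]
1.66 [-8.  33.5]
1.61 [-9.  36.5]
1.56 [-10.  40.]
1.51 [-11.  42.]
1.46 [-11.5  45. ]
1.41 [-12.   47.5]
1.36 [-12.5  50. ]
1.31 [-13.  53.]
1.26 [-13.  56.]
1.21 [-13.   58.5]
1.16 [-13.   61.5]
1.11 [-12.5  64.5]
1.06 [-12.   67.5]
1.01 [-11.5  70.5]
0.96 [-10.5  73.5]
0.9 [-9.5 76.5]
0.85 [-8.5 79.5]
0.8 [-7.  82.5]
0.75 [-5.5 85. ]
0.7 [-4. 88.]
0.65 [-2. 91.]
0.6 [ 0.  93.5]
0.55 [ 2.5 96. ]
0.5 [ 4.5 98.5]
0.45 [  7.5 101. ]
0.4 [ 10. 103.]
0.35 [ 13. 105.]
0.3 [ 16. 107.]
0.25 [ 19.  108.5]
0.2 [ 22.5 110. ]
0.15 [ 26.  111.5]
0.1 [ 29.5 112.5]
0.05 [ 33.  113.5]
0.0 [ 36.5 114. ]
```

apply_moves(
  steps=[
    [0,0,0,0,0,30,-1],
    [0,0,0,0,0,55,-1],
    [0,0,0,0,0,70,-1],
    [0,0,0,0,0,78,-1],
    [0,0,0,0,0,81,-1],
    [0,0,0,0,0,81,-1],
    [0,0,0,0,0,81,-1],
  ],
)

```text
time: 8.72
ee_pos: [0.4719, 0.0154, 0.0263]
eef_rot: [0.844, 0.537, 0.0, 0.0]
ft_force: [0.4, -0.2, 0.5]
width: 0.0006
grip_force: 0.0
```

apply_moves(
  steps=[
    [0,0,0,1,8,0,-1],
    [0,0,0,0,16,0,-1],
    [0,0,0,-2,21.5,0,-1],
    [0,0,0,-3.5,24,0,-1],
    [0,0,0,-5.5,27,0,-1],
    [0,0,0,-7,30,0,-1],
    [0,0,0,-8,33.5,0,-1],
    [0,0,0,-9,36.5,0,-1],
    [0,0,0,-10,40,0,-1],
    [0,0,0,-11,42,0,-1],
    [0,0,0,-11.5,45,0,-1],
    [0,0,0,-12,47.5,0,-1],
    [0,0,0,-12.5,50,0,-1],
    [0,0,0,-13,53,0,-1],
    [0,0,0,-13,56,0,-1],
    [0,0,0,-13,58.5,0,-1],
    [0,0,0,-13,61.5,0,-1],
    [0,0,0,-12.5,64.5,0,-1],
    [0,0,0,-12,67.5,0,-1],
  ],
)

```text
time: 10.3
ee_pos: [0.5274, -0.0243, 0.0255]
eef_rot: [0.844, 0.537, -0.0, 0.0]
ft_force: [-0.8, -0.9, 0.1]
width: 0.0004
grip_force: 0.2
```

Run:
```python
from h import *
for n in('scene',):
    c=cam(n); b=cv2.resize(c['pixels'][190:360,200:440][...,::-1],None,fx=3.3,fy=3.3,interpolation=cv2.INTER_CUBIC); cv2.imwrite(f'pics/{n}4.png',cv2.convertScaleAbs(b,alpha=1.4))
```

```text
(no output)
```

View pics/scene4.png

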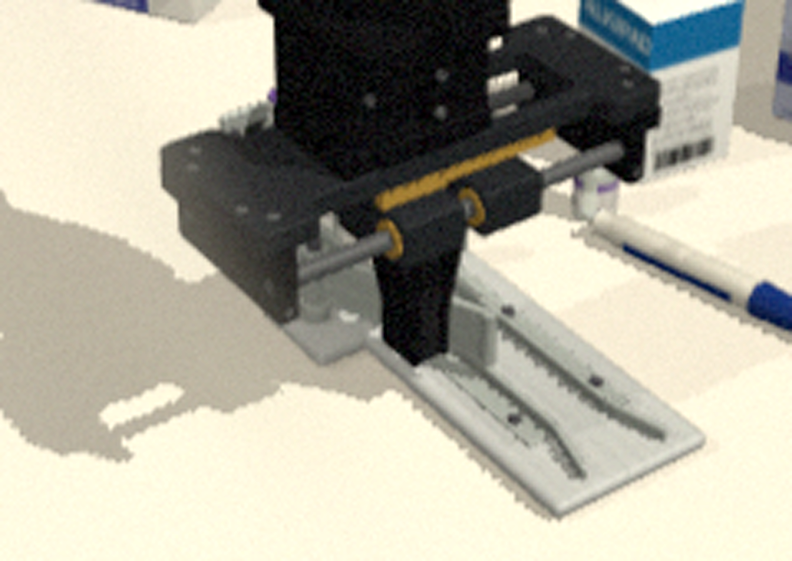

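The finger is behind the gate arm, whose free end is now at about (480,335) over the lane. I'll continue the arc.

apply_moves(
  steps=[
    [0,0,0,0.5,3,0,-1],
    [0,0,0,1.5,6,0,-1],
    [0,0,0,2.5,9,0,-1],
    [0,0,0,3.5,12,0,-1],
    [0,0,0,5,15,0,-1],
    [0,0,0,6.5,17.5,0,-1],
    [0,0,0,8,20.5,0,-1],
    [0,0,0,10,23.5,0,-1],
    [0,0,0,12,26,0,-1],
    [0,0,0,14.5,28.5,0,-1],
    [0,0,0,16.5,31,0,-1],
    [0,0,0,19.5,33.5,0,-1],
    [0,0,0,22,35.5,0,-1],
    [0,0,0,25,37.5,0,-1],
    [0,0,0,28,39.5,0,-1],
    [0,0,0,31,41,0,-1],
    [0,0,0,34.5,42.5,0,-1],
    [0,0,0,38,44,0,-1],
    [0,0,0,41,45,0,-1],
    [0,0,0,43,45.5,0,-1],
  ],
)

```text
time: 12.02
ee_pos: [0.5869, -0.0041, 0.0256]
eef_rot: [0.844, 0.537, 0.0, 0.0]
ft_force: [-0.5, -0.9, -0.6]
width: 0.0005
grip_force: 0.2
```

apply_moves(
  steps=[
    [0,0,0,1.5,0.5,0,-1],
    [0,0,0,3,1,0,-1],
    [0,0,0,4,1,0,-1],
    [0,0,0,5,1,0,-1],
    [0,0,0,5,1,0,-1],
  ],
)

```text
time: 12.43
ee_pos: [0.5891, -0.0019, 0.0255]
eef_rot: [0.844, 0.536, -0.001, 0.0]
ft_force: [-4.1, -4.3, 2.7]
width: 0.0001
grip_force: 2.7
```

apply_moves(
  steps=[
    [0,0,0,0.7,0,0,-1],
    [0,0,0,1.3,0,0,-1],
    [0,0,0,1.3,0,0,-1],
    [0,0,0,1.3,0,0,-1],
  ],
)

```text
time: 12.77
ee_pos: [0.5891, -0.0018, 0.0254]
eef_rot: [0.844, 0.536, -0.002, 0.001]
ft_force: [-7.1, -8.0, 5.7]
width: 0.0004
grip_force: 4.5
```

A firm stop. I'll back off, retreat and check.

apply_moves(
  steps=[
    [0,0,0,-3,0,0,-1],
    [0,0,0,-8,0,0,-1],
    [0,0,0,-16,0,0,-1],
    [0,0,0,-26,0,0,-1],
    [0,0,0,-32,0,-15,-1],
    [0,0,0,-40,0,-40,-1],
    [0,0,0,-60,0,-75,-1],
    [0,0,0,-95,0,-110,-1],
    [0,0,0,-130,0,-130,-1],
    [0,0,0,-165,0,-140,-1],
    [0,0,0,-190,0,-140,-1],
    [0,0,0,-200,0,-140,-1],
    [0,0,0,-200,0,-140,-1],
    [0,0,0,-200,0,-140,-1],
  ],
)

```text
time: 13.93
ee_pos: [0.5053, -0.18, 0.166]
eef_rot: [0.844, 0.536, 0.0, 0.0]
ft_force: [-0.4, 0.3, -0.5]
width: 0.0001
grip_force: 0.0
```

Run:
```python
from h import *
t=np.radians(64.85);A=np.array([[np.cos(t),np.sin(t)],[-np.sin(t),np.cos(t)]]);o=np.array([.58,0])
c=cam('top'); im=c['pixels']; hsv=cv2.cvtColor(im,cv2.COLOR_RGB2HSV)
m=((hsv[...,0]>120)&(hsv[...,0]<165)&(hsv[...,1]>50)).astype(np.uint8); m[:,:200]=0; m[:180]=0
k,l,st,ce=cv2.connectedComponentsWithStats(m)
for i in range(1,k):
    if st[i,4]>8: print(st[i,4],(A@(ray(c,*ce[i],.057)[:2]-o)*1000).round(1))
b1=cv2.resize(im[200:320,235:415][...,::-1],None,fx=4.4,fy=4.4,interpolation=cv2.INTER_CUBIC); cv2.imwrite('pics/top5.png',cv2.convertScaleAbs(b1,alpha=1.5))
c=cam('scene'); b=cv2.resize(c['pixels'][205:355,250:420][...,::-1],None,fx=4,fy=4,interpolation=cv2.INTER_CUBIC); cv2.imwrite('pics/scene5.png',cv2.convertScaleAbs(b,alpha=1.4))
```

```text
53 [  20.8 -112.2]
60 [117.8  -2.3]
57 [96.3  0.2]
59 [74.9  0.7]
59 [53.5  0.4]
58 [31.9  0.2]
```

View pics/top5.png

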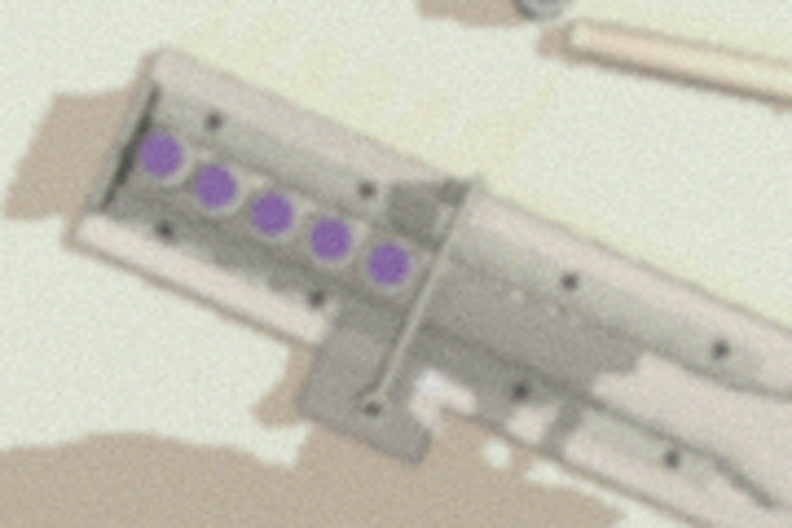

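View pics/scene5.png

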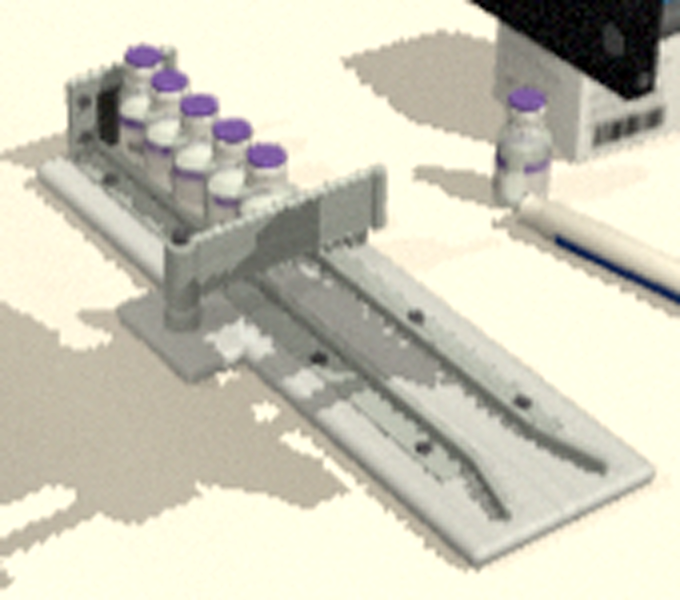

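The gate lies straight across the lane against the catch post (top crop, (380,400) to (465,185)). All five vials are upright and home, and the loose vial, marker and carton look undisturbed. Handing in.

```bash
python3 -c "
from bench import r
print(r.close_job())"
```

```text
the job is handed in; nothing more can be done
None
```

The job is handed in: all five vials are upright and closed up against the end stop, the gate is shut against its catch post behind the last vial, and the loose vial, marker and carton were left alone.

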